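Clamp the sample jar in the shaker with the removable crank

ROBOT

A 6-joint arm with a two-finger parallel gripper is mounted at the origin on the work surface. World frame = base frame: x ahead of the robot, y to its left, z up, the work surface at z = 0. Lengths are in mm, angles in rad, forces in N, time in s.
With the tool pointing down it reaches from about 350 to 850 mm from the base axis. Payload 8.1 kg.
Tool frame: the origin (TCP) lies at the very end of the fingers, on their centre line; the grasp point (between the pads) lies 19 mm behind it; z points along the fingers, y is the line along which they close (so a half turn about z gives the same grasp; the last joint's range is limited). The gripper opens to 93 mm and grips with 3 to 60 N. Pads are 15 mm wide; open, the fingers measure 128 mm over their backs; the gripper's body (75 mm by 188 mm) begins 65 mm behind the grasp point.
Start: joints at [-1.401, 0.13, 1.488, -0, 1.523, -0.085], TCP at [151.251, -580.627, 218.635] pointing down, gripper open.
Joint ranges: [-2.96, 2.96], [-0.89, 2.26], [0.02, 2.5], [-1.34, 4.48], [0, 2.73], [-2.66, 2.66]. Speed limits (rad/s): [2.39, 2.39, 2.79, 3.14, 3.14, 3.14].

INTERFACE

Orientations are given as a unit quaternion [x, y, z, w].
In Python, from plant import r gives the robot as it stands. The module is installed in compiled form; this text tells all that it offers.
- The arm moves only by the tool servo_tool, never from a script. Its argument "targets" is one flat list of numbers, 4 for each row, row after row: the shift along the tool's x, y, z each as a share of 20 mm, from -1 to 1, then the turn about the tool's z as a share of 5 degrees, from -1 to 1. A call has 1 to 12 rows; each row shifts and turns the commanded pose from where the row before left it, along the tool's axes as they then stand; what a row does not reach is not made up. A row lasts 1/10 s, in which the tool goes at most 50 mm and 8.59 degrees, less where a joint would pass 70% of its speed; a pose out of reach is approached as far as the arm can. A call with a number of a shift or a turn outside -1 to 1 is refused whole. A call with a gripper value outside its range is refused whole. "jaw" is the closure, from -1 (fully open) to 1 (shut), set as the call begins (left out, the last holds). The fingers move at their own pace and stop on an object; the grip force is fixed at half the most. Time passes only in rows, so rows that do not move let the fingers close. It gives the time, the measured TCP pose, the force, the opening and the grip force at its end, in the units of the state.
- r.read_state(): the state, without advancing time (a new reading comes with each control period).
- r.grab_frame(name): name is "side" or "top" or "wrist"; returns the picture (400x640x3 uint8, red, green, blue); there is no depth.
- r.camera_info(name): a dict with "K" (3x3 intrinsics, pixels), "extrinsics" (4x4, takes a point from camera to world coordinates); the wrist camera has in their place "T_tool_cam" (4x4, takes a point from camera to tool coordinates, whose origin is the TCP and whose axes are the flange's). Camera axes: x right, y down, z forward; pixel columns grow to the right and rows downward; lengths in mm; the calibration is good to about 2 mm. A picture is of the moment at which its call begins: read the wrist's pose just before it. camera_info takes no time and is no camera call.
- r.hand_in(): hands the job in; it is judged then, once.
The state is a dict: "clock": time; "joints": joint angles; "joint_vel": joint speeds; "joint_torque": joint torques, N m; "tcp_pos": TCP position; "tcp_rot": TCP orientation; "wrist_force": force on the tool from outside, world axes, zero at the start; "ft_torque": the same for the moment, N m; "grip_width": finger opening in mm; "grip_force": force on a finger pad.
Only numpy, scipy, OpenCV 4.12 (cv2) and the standard library are available. Lean on these libraries where they do the work, as an engineer would, in place of code of your own. Each camera call takes 0.05 s, during which the arm holds its last target. There are 200 camera calls.

TASK

The sample jar on the shaker still has to be clamped. Take the crank off its parking pin, fit it without forcing it, fully down, on the square end of the clamp screw, and turn it clockwise until the pad bears firmly on the jar's lid, but do not overtighten or the glass cracks; then lift the crank off and set it back upright and fully down on its parking pin. Leave everything else on the bench where it is.

Things in the scene. Friction and masses are not known exactly. Their poses are not given: they have to be found in the camera images.
- crank: Crank, a loose tool of 0.3 kg: steel hub 42 x 26 mm, 34 mm high, with a socket 15.6 mm square and 24 mm deep, open downward, its sides along x and y. Origin: centre of the socket's mouth in the hub's underside; z up, x along the arm to the grip. The hub reaches 16 mm to +x, 26 mm to -x. Carry it by the hub, fingers closing along y on its two flat sides. It starts on the parking pin.
- crank_hub (a point): Centre of the crank's hub, 17 mm above its underside on the socket's axis; axes as the crank. The hub's top is 34 mm above its underside; the arm, 18 mm wide, lies 22 to 34 mm above it. Centre of mass about 8 mm from here towards the grip.
- crank_handle (a point): Centre of the crank's red revolving grip, an upright cylinder 22 mm thick and 44 mm high, on an axis 70 mm from the socket's; this point is 58 mm above the hub's underside, the grip's top 80 mm. The grip spins freely on its pin (so its own yaw means nothing) and a hand can hold it in one orientation all the way round.
- screw: Clamp screw; origin at the foot of its upright square end, on the 30 mm round shoulder where the hub rests when fully down. Square: 14 mm, 22 mm high, last 5 mm tapering to 9.6 mm; z up, x and y square to its flats (any quarter turn fits). Clockwise from above it goes down 24 mm a turn with the crank, so the hand must follow down. It stays where it is left.
- clamp: Clamp plate under the shaker's bridge, pushed down by the screw, with a 48 mm round rubber pad; origin at the pad's underside, z up. The pad starts 6 to 17 mm above the lid (0.25 to 0.7 turn of the crank). Free turning needs a sideways push of about 4 N at the grip; standing still between slow strokes less is felt (0 to 2.5 N, against a reading with the hand empty).
- jar: Amber glass jar, 58 mm thick, with a 62 mm wide deep black screw lid, in a dish under the pad; origin at its underside. The lid is screwed down more or less far (jar 45 to 53 mm high, not measured), so feel for contact. Then 10 degrees more of the crank adds 10 to 30 N on the lid. Firm: a sideways push of 6 to 9 N at the grip (35 to 85 N on the lid). Above 110 N the glass cracks.
- park_seat (a point): Parking pin: grey block 85 x 65 x 16 mm with a 34 mm round seat, its top 34 mm above the bench, and on it a round steel pin 12 mm thick, 20 mm high, tapered at the tip. The point is the centre of the seat's top, at the pin's foot, where the hub rests when parked (any yaw). z up.
- spare_jar: A second jar of the same kind on the bench near the parking block; origin at its underside. To be left alone.
- amber_bottle: Amber bottle, 60 mm thick, 125 mm high, far side of the bench; origin at its underside. To be left alone.
- grey_bottle: Grey bottle, 52 mm thick, 105 mm high, far side; origin at its underside. To be left alone.
- beaker: Glass beaker, 68 mm thick, 85 mm high, far side; origin at its underside. To be left alone.
- screwdriver: Screwdriver with blue handle, 170 mm long, lying to the left; origin at its middle. To be left alone.
- tip_box: Blue pipette-tip box, 88 x 123 x 63 mm, far right; origin at its underside. To be left alone.
- vial: Small glass vial, 28 mm thick, 55 mm high, on the right; origin at its underside. To be left alone.

How it is judged (in metres and radians):
On the way, in this order (a step that is already met when the one before it is completed fails the run):
1. the crank sits fully down on the square shaft (horizontal distance between crank and screw below 0.003 m and z of crank in the frame of screw below 0.003 m and angle between crank's own z axis and vertical below 0.08 rad), for 0.2 s.
2. with the crank still on the shaft, the pad is brought to bear firmly on the jar's lid (25 N or more) (contact force between clamp and jar above 25 N and horizontal distance between crank and screw below 0.004 m and z of crank in the frame of screw below 0.015 m), for 0.2 s.
At the end, for the whole second after the job is handed in: The pad presses on the jar's lid with 20 to 110 N, and the crank stands released on its parking pin, its socket's mouth within 4 mm sideways and 3 mm of the seat, upright within 0.08 rad (contact force between clamp and jar between 20 and 110 N and horizontal distance between crank and park_seat below 0.004 m and z of crank in the frame of park_seat below 0.003 m and angle between crank's own z axis and vertical below 0.08 rad); the robot touches nothing.
It fails at once if the jar is overtightened (more than 110 N on its lid) (contact force between clamp and jar above 110 N).
It fails at once if the crank is forced: pressed with more than 35 N against the shaft while it is not even half-way down on it (z of crank in the frame of screw above 0.011 m and contact force between crank and screw above 35 N).
It fails at once if the crank is dropped or tipped over (angle between crank's own z axis and vertical above 0.6 rad).
It fails at once if the jar, or another thing standing on the bench, is knocked out of its place (jar 8 mm, others 20 mm) (distance of jar from where it was at the start of the episode above 0.008 m or distance of any of spare_jar, amber_bottle, grey_bottle, beaker, screwdriver, tip_box, vial from where it was at the start of the episode above 0.02 m).
It also fails if it takes over 72 s, if anything falls off the work surface, if the arm or the gripper's body presses on something with over 40 N, if the wrist force passes 120 N, or if a joint passes its speed limit or range.

## Working session

There is one attempt and no reset: what is moved stays moved. The work goes in short steps, Python scripts to look and compute and a tool call to move; the robot and the scene stay as the last step left them, time stands still between calls to the robot, and variables do not carry over. Pictures are saved under pics/ and viewed, at most 10 in all, crops included, and the job is handed in when it is done.

Besides the shell and the picture viewer there is one more tool, called after ">>>" as name(argument=value, ...), one argument or row to a line, values as JSON. servo_tool: Moves the arm, as the interface text tells. Its arguments: {"type":"object","properties":{"targets":{"type":"array"},"jaw":{"type":"number"}},"required":["targets"]}

```bash
mkdir -p pics; cat > h.py <<'E'
import numpy as np, cv2
from scipy.spatial.transform import Rotation as R
from plant import r
def cam(n):
    i=r.camera_info(n); K=np.array(i["K"])
    if n=="wrist":
        s=r.read_state(); T=np.eye(4); T[:3,:3]=R.from_quat(s["tcp_rot"]).as_matrix(); T[:3,3]=s["tcp_pos"]
        return K,T@np.array(i["T_tool_cam"])
    return K,np.array(i["extrinsics"])
def ray(c,u,v):
    K,T=c; d=T[:3,:3]@np.linalg.solve(K,[u,v,1.]); return T[:3,3],d
def onz(c,u,v,z):
    o,d=ray(c,u,v); return o+d*(z-o[2])/d[2]
def proj(c,p):
    K,T=c; q=K@(T[:3,:3].T@(np.array(p,float)-T[:3,3])); return q[:2]/q[2]
def shot(n,f):
    c=cam(n); im=r.grab_frame(n); cv2.imwrite(f"pics/{f}.png",im[:,:,::-1]); return c,im
def tri(c1,p1,c2,p2):
    o1,d1=ray(c1,*p1); o2,d2=ray(c2,*p2); A=np.c_[d1,-d2]; t=np.linalg.lstsq(A,o2-o1,rcond=None)[0]
    a=o1+d1*t[0]; b=o2+d2*t[1]; return (a+b)/2,np.linalg.norm(a-b)
E
python3 - <<'E'
from h import *
np.set_printoptions(precision=3,suppress=True)
for n in ["top","side"]:
    c,im=shot(n,n+"0"); print(n,c[0],c[1])
s=r.read_state(); print(s)
print(r.camera_info("wrist"))
E
```

```text
top [[455.275   0.    323.001]
 [  0.    455.275 196.621]
 [  0.      0.      1.   ]] [[  -0.025   -0.997    0.071  483.446]
 [  -1.       0.026    0.012  -12.38 ]
 [  -0.014   -0.07    -0.997 1562.054]
 [   0.       0.       0.       1.   ]]
side [[378.792   0.    313.273]
 [  0.    378.792 201.505]
 [  0.      0.      1.   ]] [[ -0.743  -0.498   0.447  80.853]
 [ -0.669   0.557  -0.492 526.101]
 [ -0.004  -0.665  -0.747 954.567]
 [  0.      0.      0.      1.   ]]
{'clock': 0.1, 'joints': array([-1.401,  0.131,  1.489, -0.   ,  1.523, -0.085]), 'joint_vel': array([-0.001, -0.003, -0.004, -0.   , -0.001, -0.   ]), 'joint_torque': array([  0.002, -56.134, -49.31 ,   0.077,   0.029,  -0.   ]), 'tcp_pos': array([ 151.16 , -580.117,  217.714]), 'tcp_rot': array([ 0.992,  0.127, -0.   , -0.001]), 'wrist_force': array([-0.984,  0.416, -0.366]), 'ft_torque': array([-0.014,  0.016,  0.02 ]), 'grip_force': 0.0, 'grip_width': 93.09050888021186}
{'K': array([[356.585,   0.   , 318.048],
       [  0.   , 356.585, 192.765],
       [  0.   ,   0.   ,   1.   ]]), 'T_tool_cam': array([[  -0.001,   -0.961,   -0.277,   76.87 ],
       [   1.   ,   -0.001,    0.   ,   -0.943],
       [  -0.001,   -0.277,    0.961, -165.677],
       [   0.   ,    0.   ,    0.   ,    1.   ]])}
```

View pics/top0.png

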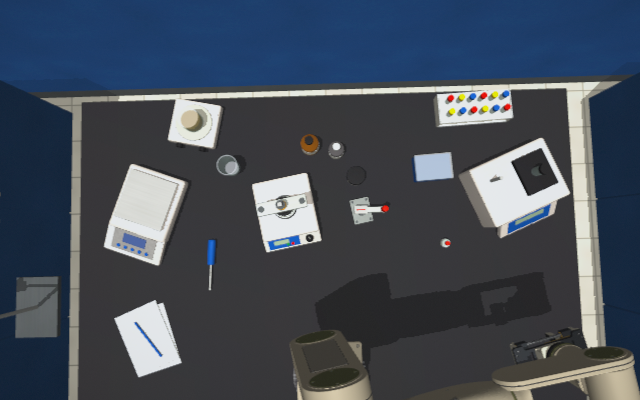

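View pics/side0.png

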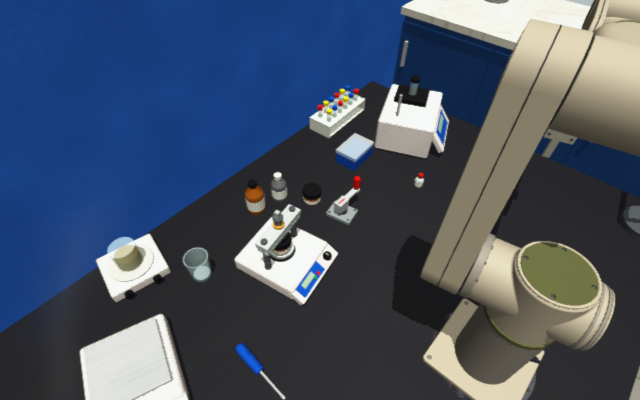

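The top view shows the crank hub at about (361,210), the red grip at (385,209) and the screw at about (281,204). The spare jar is at (356,175). The side view shows the screw at about (278,218) and the red grip at (357,183).

```bash
python3 - <<'E'
from h import *
np.set_printoptions(precision=1,suppress=True)
C={};P={}
for n in ["top","side"]:
    im=cv2.imread(f"pics/{n}0.png"); h=cv2.cvtColor(im,cv2.COLOR_BGR2HSV); C[n]=cam(n)
    m=(((h[...,0]<6)|(h[...,0]>174))&(h[...,1]>150)&(h[...,2]>90)).astype(np.uint8)
    k,l,st,ce=cv2.connectedComponentsWithStats(m)
    for i in range(1,k):
        if st[i,4]>8: print(n,st[i],ce[i])
print("red", tri(C["top"],(385,209),C["side"],(357,183)), "gripTop", onz(C["top"],385,209,114))
print("hub", onz(C["top"],361,210,68)); print("screw",tri(C["top"],(281,204),C["side"],(278,216)))
a=cv2.imread("pics/top0.png")[160:260,240:400]; b=cv2.imread("pics/side0.png")[170:300,220:380]
cv2.imwrite("pics/crop0.png",np.vstack([cv2.resize(a,None,fx=2.5,fy=2.5,interpolation=3),cv2.resize(b,None,fx=2.5,fy=2.5,interpolation=3)]))
E
```

```text
top [481  93   6   6  28] [483.3  95.2]
top [448  95   6   7  28] [450.2  97.9]
top [504 104   6   6  28] [506.6 106.6]
top [471 107   6   6  28] [473.5 109.5]
top [382 205   7   7  38] [384.8 208.1]
top [445 241   6   4  18] [447.3 242.6]
side [354  89   5   5  21] [356.  91.]
side [335  93   5   5  21] [336.7  94.8]
side [338 101   5   5  20] [339.9 102.8]
side [318 105   5   5  21] [319.8 107. ]
side [418 173   6   5  22] [420.5 174.8]
side [353 176   8  13  81] [356.7 181.8]
red (array([ 543.8, -192.6,   93.9]), np.float64(3.282218824252612)) gripTop [ 541.6 -191.1  114. ]
hub [ 542.3 -118.1   68. ]
screw (array([561.6, 130.3, 206.9]), np.float64(1.8986848695131044))
```

View pics/crop0.png

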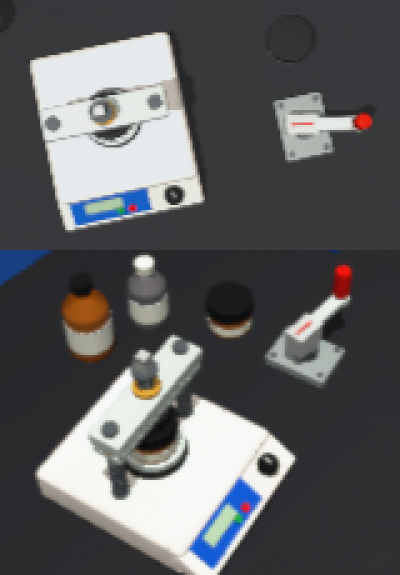

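Top crop: the hub's printed mark is at about (361,210) and its arm points to -y. The screw's square rises above the bridge, and both agree with the given sizes. I'm moving to a view pose above the crank.

>>> servo_tool(
  targets=[1, -0.7, 0, 0, 1, -0.7, 0, 0, 1, -0.7, 0, 0, 1, -0.7, 0, 0, 1, -0.7, 0, 0, 1, -0.7, 0, 0, 1, -0.7, 0, 0, 1, -0.7, 0, 0, 1, -0.7, 0, 0, 1, -0.7, 0, 0, 1, -0.7, 0, 0, 1, -0.7, 0, 0],
  jaw=-1,
)

```text
clock: 1.3
tcp_pos: [341.5, -356.5, 218.2]
tcp_rot: [0.992, 0.127, -0.0, -0.0]
wrist_force: [0.2, -0.0, 1.7]
grip_width: 92.9
grip_force: 0.0
```

>>> servo_tool(
  targets=[1, -0.7, 0, 0, 1, -0.7, 0, 0, 1, -0.7, 0, 0, 1, -0.7, 0, 0, 1, -0.7, 0, 0, 1, -0.7, 0, 0, 1, -0.7, 0, 0, 1, -0.7, 0, 0, 1, -0.7, 0, 0, 1, -0.7, 0, 0, 1, -0.7, 0, 0, 1, -0.7, 0, 0],
)

```text
clock: 2.5
tcp_pos: [531.3, -133.5, 218.1]
tcp_rot: [0.992, 0.127, -0.0, -0.0]
wrist_force: [-0.0, -0.0, -0.2]
grip_width: 92.9
grip_force: 0.0
```

>>> servo_tool(
  targets=[0.7, -0.5, 0.5, 0, 0, 0, 0.5, -1, 0, 0, 0, -1, 0, 0, 0, -1, 0, 0, 0, -1, 0, 0, 0, -1, 0, 0, 0, -1, 0, 0, 0, -1, 0, 0, 0, -1, 0, 0, 0, -1, 0, 0, 0, -1, 0, 0, 0, -1],
)

```text
clock: 3.7
tcp_pos: [541.6, -121.3, 197.3]
tcp_rot: [0.82, 0.572, -0.001, -0.001]
wrist_force: [-0.4, 0.4, 0.8]
grip_width: 92.8
grip_force: 0.0
```

>>> servo_tool(
  targets=[0, 0, 0, -1, 0, 0, 0, -1, 0, 0, 0, -1, 0, 0, 0, -1, 0, 0, 0, 0, 0, 0, 0, 0],
)

```text
clock: 4.3
tcp_pos: [541.7, -121.3, 197.8]
tcp_rot: [0.711, 0.704, -0.0, -0.0]
wrist_force: [0.2, -0.2, 0.0]
grip_width: 92.9
grip_force: 0.0
```

```bash
python3 - <<'E'
from h import *
s=r.read_state(); print(s['clock'],s['tcp_pos'],s['tcp_rot'],s['wrist_force'],s['joints'])
c,im=shot("wrist","w1")
for p in [(542,-120,68),(542,-190,114)]: print(proj(c,p))
E
```

```text
4.3 [ 541.72642634 -121.26231263  197.79151165] [ 7.10533939e-01  7.03662712e-01 -2.83368875e-04 -4.79552679e-04] [ 0.19782155 -0.21778867  0.00606464] [-3.12532989e-01  2.09289677e-02  1.64129971e+00 -6.25855788e-05
  1.48047627e+00 -3.02809887e-01]
[319.14358666 182.92427329]
[320.15747825 283.79485263]
```

View pics/w1.png

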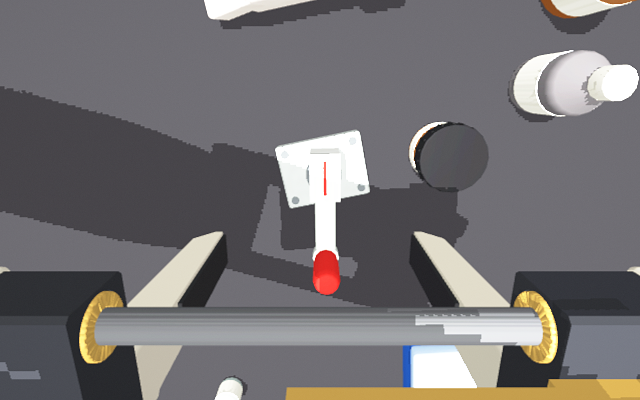

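The wrist view shows the block's corners at (276,148), (359,130), (369,192) and (290,208). The hub top spans columns 309–341 and rows 150–203, and the red grip ends near (326,294).

```bash
python3 - <<'E'
from h import *
np.set_printoptions(precision=1,suppress=True)
c=cam("wrist"); im=cv2.imread("pics/w1.png"); h=cv2.cvtColor(im,cv2.COLOR_BGR2HSV)
q=np.array([onz(c,*p,16) for p in [(276,148),(359,130),(369,192),(290,208)]]); print(q,q.mean(0))
print([np.linalg.norm(q[i]-q[i-1]) for i in range(4)])
m=(((h[...,0]<6)|(h[...,0]>174))&(h[...,1]>150)&(h[...,2]>70)).astype(np.uint8)
k,l,st,ce=cv2.connectedComponentsWithStats(m)
for i in range(1,k):
    if st[i,4]>15: print(st[i],ce[i])
print("grip",onz(c,326.5,282,114))
for row in (290,285,280,270,255): 
    x=np.where(m[row,300:350])[0]+300; print(row,x.min() if len(x) else 0,x.max() if len(x) else 0)
v=h[...,2].astype(int)
for row in (146,150,155,160,170,180,190,197,203,210,220): 
    x=np.where((v[row,295:355]>225))[0]+295; print(row,x.min() if len(x) else 0,x.max() if len(x) else 0)
for row in (155,175,198): print(onz(c,325,row,68))
i=im[120:300,260:390]; cv2.imwrite("pics/w1c.png",cv2.resize(i,None,fx=3.3,fy=3.3,interpolation=3))
E
```

```text
[[ 500.2  -97.8   16. ]
 [ 581.2  -81.2   16. ]
 [ 592.7 -143.6   16. ]
 [ 512.  -159.9   16. ]] [ 546.5 -120.7   16. ]
[np.float64(63.18756965415256), np.float64(82.6191946944179), np.float64(63.4956281323455), np.float64(82.33363612147073)]
[324 162   2  33  66] [324.5 178. ]
[313 250  27  45 989] [325.8 272.5]
grip [ 547.1 -188.6  114. ]
290 317 335
285 314 338
280 313 339
270 313 338
255 316 335
146 295 354
150 295 354
155 295 354
160 295 354
170 295 354
180 295 354
190 295 354
197 298 343
203 298 334
210 315 334
220 316 334
[547.3 -96.   68. ]
[ 547.2 -113.2   68. ]
[ 547.1 -133.6   68. ]
```

View pics/w1c.png

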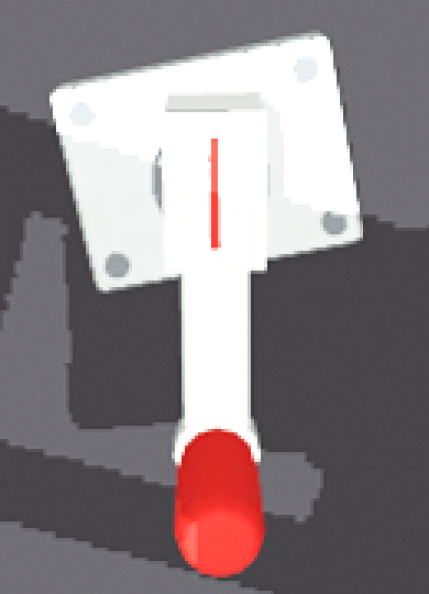

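>>> servo_tool(
  targets=[0.04, 0.27, 0, 0, 0, 0, 0.9, 0, 0, 0, 1, 0, 0, 0, 1, 0, 0, 0, 1, 0, 0, 0, 1, 0, 0, 0, 1, 0, 0, 0, 1, 0, 0, 0, 0.5, 0, 0, 0, 0.4, 0, 0, 0, 0, 0, 0, 0, 0, 0],
)

```text
clock: 5.55
tcp_pos: [548.1, -120.7, 43.4]
tcp_rot: [0.71, 0.705, 0.0, 0.0]
wrist_force: [-0.2, -0.9, -0.2]
grip_width: 92.8
grip_force: 0.0
```

>>> servo_tool(
  targets=[0, 0, 0, 0, 0, 0, 0, 0, 0, 0, 0, 0, 0, 0, 0, 0, 0, 0, 0, 0, 0, 0, 0, 0, 0, 0, 0, 0, 0, 0, 0, 0],
  jaw=1,
)

```text
clock: 6.35
tcp_pos: [547.5, -120.5, 42.6]
tcp_rot: [0.71, 0.705, -0.0, -0.0]
wrist_force: [0.6, -0.0, 0.4]
grip_width: 33.9
grip_force: 0.0
```

>>> servo_tool(
  targets=[0, 0, 0, 0, 0, 0, 0, 0, 0, 0, 0, 0, 0, 0, 0, 0, 0, 0, 0, 0],
)

```text
clock: 6.85
tcp_pos: [547.5, -120.5, 42.6]
tcp_rot: [0.71, 0.705, -0.0, -0.0]
wrist_force: [-0.0, 0.7, 1.2]
grip_width: 25.7
grip_force: 30.0
```

```bash
python3 - <<'E'
from h import *
s=r.read_state(); print(s['clock'],s['tcp_pos'],s['wrist_force'],s['ft_torque'],s['grip_width'],s['grip_force'])
E
```

```text
6.85 [ 547.46092582 -120.5103825    42.61474091] [-0.02169713  0.66026974  1.24700717] [-0.10458884  0.02991491 -0.03270918] 25.666009936564972 29.973153721075505
```

>>> servo_tool(
  targets=[0, 0, -0.5, 0, 0, 0, -1, 0, 0, 0, -1, 0, 0, 0, -1, 0, 0, 0, -1, 0, 0, 0, -1, 0, 0, 0, -1, 0, 0, 0, -1, 0, 0, 0, -1, 0, 0, 0, -1, 0, 0, 0, -1, 0, 0, 0, -0.5, 0],
)

```text
clock: 8.05
tcp_pos: [548.0, -120.7, 265.1]
tcp_rot: [0.71, 0.705, 0.001, 0.001]
wrist_force: [0.6, 0.5, -3.2]
grip_width: 25.8
grip_force: 30.0
```

>>> servo_tool(
  targets=[1, 0.06, 0, 0, 1, 0.06, 0, 0, 1, 0.06, 0, 0, 1, 0.06, 0, 0, 1, 0.06, 0, 0, 1, 0.06, 0, 0, 1, 0.06, 0, 0, 1, 0.06, 0, 0, 0.5, 0.1, 0, 0, 0, 0, 0, 0, 0, 0, 0, 0],
)

```text
clock: 9.15
tcp_pos: [560.2, 48.9, 262.4]
tcp_rot: [0.709, 0.705, -0.0, -0.0]
wrist_force: [0.5, -0.6, -2.1]
grip_width: 25.9
grip_force: 30.0
```

```bash
python3 - <<'E'
from h import *
s=r.read_state(); print(s['clock'],s['tcp_pos'],s['tcp_rot'],s['wrist_force'],s['grip_width'])
c,im=shot("wrist","w2"); print(proj(c,(560,130,207)),proj(c,(560,130,185)))
c,im=shot("side","s2")
E
```

```text
9.15 [560.17788187  48.91735897 262.41121582] [ 7.09475708e-01  7.04729800e-01 -3.60101380e-04 -1.90507012e-06] [ 0.52357374 -0.58916877 -2.06151006] 25.88204933275728
[317.83219482  84.19278118] [317.83306492  84.6368681 ]
```

View pics/w2.png

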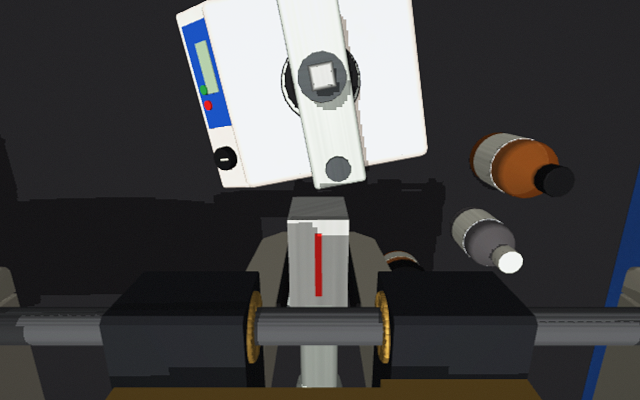

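Now the screw's square end is visible at about (322,78) on its round shoulder. I'll zoom in here and in the side view.

```bash
python3 - <<'E'
from h import *
a=cv2.imread("pics/w2.png")[40:115,280:365]; b=cv2.imread("pics/side0.png")[195:245,250:310]
A=cv2.resize(a,None,fx=7,fy=7,interpolation=0); B=cv2.resize(b,None,fx=3,fy=3,interpolation=0)
cv2.imwrite("pics/c2.png",np.hstack([A,np.vstack([B,np.zeros((A.shape[0]-B.shape[0],B.shape[1],3),np.uint8)])]))
E
```

```text
(no output)
```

View pics/c2.png

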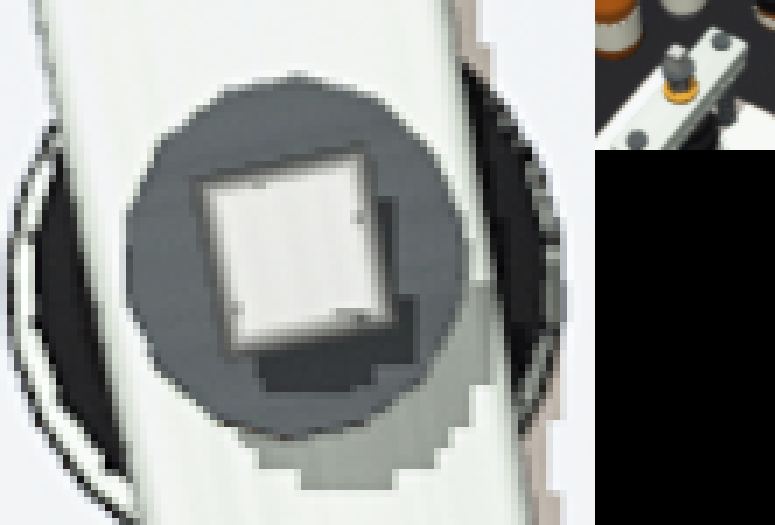

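```bash
cat > m.py <<'E'
from h import *
np.set_printoptions(precision=2,suppress=True)
s=r.read_state()
c=cam("wrist"); cs=cam("side")
print("tip",tri(c,(322,76),cs,(277.7,211)),"shoulder",tri(c,(322.4,76.7),cs,(278.5,216.5)))
f=lambda p:(280+p[0]/7,40+p[1]/7)
for z,P in ((205,[(203,187),(355,163),(382,318),(235,342)]),(200,[(195,182),(364,150),(398,322),(230,357)])):
    q=np.array([onz(c,*f(p),z)[:2] for p in P]); e=np.roll(q,-1,0)-q
    a=np.degrees(np.arctan2(e[:,1],e[:,0])); print(z,q.mean(0),np.linalg.norm(e,axis=1),a,((a+45)%90-45).mean())
for z in (180,185,190):
    L=[onz(c,*f(p),z) for p in ((124,257),(470,257),(297,75),(297,438))]; print(z,np.linalg.norm(L[0]-L[1]),np.linalg.norm(L[2]-L[3]),np.mean(L,0))
# crank yaw from held hub: red line top 68->z
print("tool ang",2*np.degrees(np.arctan2(s['tcp_rot'][1],s['tcp_rot'][0])))
E
python3 m.py
```

```text
tip (array([561.5 , 132.43, 228.66]), np.float64(2.7477061141822547)) shoulder (array([561.66, 132.4 , 206.72]), np.float64(3.7468681309523313))
205 [562.67 134.16] [12.96 12.74 12.75 12.84] [   8.    -79.45 -171.58  101.46] 9.607480614437533
200 [562.99 134.28] [14.78 14.51 15.02 14.82] [   9.64  -78.01 -169.16  101.05] 10.878586235596812
180 32.72935952537137 32.676872717894604 [563.26 134.5  180.  ]
185 32.06995507026983 32.01852572420334 [563.2  134.34 185.  ]
190 31.410550615168166 31.360178730512065 [563.13 134.19 190.  ]
tool ang 89.55502807795834
```

```bash
cat >> m.py <<'E'
print("---"); t=s['tcp_pos']; zt=t[2]+25.4
print("exp hub axis top",proj(c,(t[0],t[1],zt)),"front edge",proj(c,(t[0],t[1]+26,zt)),proj(c,(t[0],t[1]+26,zt-34)))
g=cv2.cvtColor(cv2.imread("pics/w2.png"),cv2.COLOR_BGR2GRAY)
for row in (205,215,230,250,270,290): print(row,g[row,280:296],g[row,342:356])
for col in (300,330): print(col,g[190:242,col])
E
python3 m.py | sed -n '/---/,$p'
```

```text
---
exp hub axis top [319.63 274.83] front edge [319.19 219.17] [318.93 195.84]
205 [21 23 23 24 20 21 24 22 19 18 48 82 91 89 90 89] [88 91 93 73 25 20 21 21 22 20 23 21 22 22]
215 [21 20 21 21 20 20 20 24 64 93 89 89 89 88 88 88] [87 87 89 88 91 75 40 21 21 22 20 21 23 21]
230 [ 37  36  37  35  34  33  29 106 158 154 152 152 151 154 152 149] [225 226 228 230 232 239 203  55  12  18  18  19  20  20]
250 [ 86  84  85  85  85  81  55  47 120 156 152 150 150 153 152 150] [140 141 144 147 151 157 114   2  53  84  88  86  86  86]
270 [ 85  84  59  17   9  12  13   3  45 119 155 149 149 151 150 150] [139 142 142 149 153 128  48   3   8  11  10  13  53  83]
290 [ 10  13   9   9   7   9   8   6  11 103 158 151 150 147 149 148] [138 140 145 146 153 117  16   8  11   7  10  11  10  12]
300 [ 22  22  21  21  21  18  44  83  91  90  90  88  91  89  89  87  89  91
  90  87  85  88  89  90  88  90  79  75  72  75 218 239 175 142 147 147
 147 148 148 147 146 146 146 146 146 147 147 146 146 147 145 146]
330 [ 37  26  20  23  20  17  46  86  92  88  89  90  88  86  87  89  89  87
  89  93  93  91  89  90  89  89  78  68  63 107 216 230 227 226 226 226
 227 226 226 226 226 226 226 227 231 170 139 142 141 143 143 142]
```

>>> servo_tool(
  targets=[1, 0.03, 0, 0, 1, 0.03, 0, 0, 1, 0.03, 0, 0, 1, 0.03, 0, 0, 0.25, 0.01, 0, 0, 0, 0, 0, -1, 0, 0, 0, -1, 0, 0, 0, -0.13, 0, 0, 0.5, 0, 0, 0, 0, 0, 0, 0, 0, 0],
)

```text
clock: 10.35
tcp_pos: [563.1, 134.0, 251.8]
tcp_rot: [0.642, 0.767, -0.001, -0.0]
wrist_force: [-0.2, 0.3, -3.1]
grip_width: 25.7
grip_force: 30.0
```

```bash
cat > st.py <<'E'
from h import *
np.set_printoptions(precision=2,suppress=True)
s=r.read_state(); print(round(s['clock'],2),s['tcp_pos'],"yaw",round(2*np.degrees(np.arctan2(s['tcp_rot'][1],s['tcp_rot'][0])),2),s['wrist_force'],s['ft_torque'],round(s['grip_width'],1),s['joints'])
E
python3 st.py
```

```text
10.35 [563.07 133.97 251.78] yaw 100.15 [-0.2   0.26 -3.11] [ 0.01 -0.08  0.04] 25.7 [ 0.15  0.06  1.5  -0.    1.58 -0.03]
```

>>> servo_tool(
  targets=[0, 0.02, 0.2, 0, 0, 0, 0.2, 0, 0, 0, 0.2, 0, 0, 0, 0.2, 0, 0, 0, 0, 0],
)

```text
clock: 10.85
tcp_pos: [563.4, 134.4, 235.6]
tcp_rot: [0.641, 0.767, -0.001, -0.0]
wrist_force: [0.5, 0.3, -3.2]
grip_width: 25.5
grip_force: 30.0
```

>>> servo_tool(
  targets=[0, 0, 0.1, 0, 0, 0, 0.1, 0, 0, 0, 0, 0],
)

```text
clock: 11.15
tcp_pos: [563.8, 134.5, 232.4]
tcp_rot: [0.641, 0.767, -0.0, -0.0]
wrist_force: [-0.5, -1.0, -3.6]
grip_width: 25.9
grip_force: 30.0
```

>>> servo_tool(
  targets=[0, 0, 0.1, 0, 0, 0, 0.1, 0, 0, 0, 0, 0],
)

```text
clock: 11.45
tcp_pos: [563.5, 134.4, 228.2]
tcp_rot: [0.641, 0.767, -0.0, -0.0]
wrist_force: [-0.3, -0.4, -3.0]
grip_width: 25.5
grip_force: 30.0
```

>>> servo_tool(
  targets=[0, 0, 0.1, 0, 0, 0, 0.1, 0, 0, 0, 0, 0],
)

```text
clock: 11.75
tcp_pos: [563.6, 134.4, 224.1]
tcp_rot: [0.641, 0.767, -0.0, -0.0]
wrist_force: [-2.3, 0.0, -4.9]
grip_width: 25.8
grip_force: 30.0
```

>>> servo_tool(
  targets=[0, 0, 0.1, 0, 0, 0, 0.1, 0, 0, 0, 0, 0],
)

```text
clock: 12.05
tcp_pos: [563.6, 134.4, 220.1]
tcp_rot: [0.641, 0.767, -0.0, -0.0]
wrist_force: [-4.2, -0.9, -3.6]
grip_width: 25.6
grip_force: 30.0
```

>>> servo_tool(
  targets=[0, 0, 0.1, 0, 0, 0, 0.1, 0, 0, 0, 0, 0],
)

```text
clock: 12.35
tcp_pos: [563.6, 134.4, 216.3]
tcp_rot: [0.641, 0.767, -0.0, -0.0]
wrist_force: [-3.5, -0.8, -3.2]
grip_width: 25.8
grip_force: 30.0
```

>>> servo_tool(
  targets=[0, -0.03, 0.1, 0, 0, 0, 0.05, 0, 0, 0, 0, 0],
)

```text
clock: 12.65
tcp_pos: [563.5, 134.3, 213.5]
tcp_rot: [0.641, 0.767, 0.0, 0.0]
wrist_force: [-1.5, 0.4, -3.9]
grip_width: 26.0
grip_force: 30.0
```

>>> servo_tool(
  targets=[0, 0, 0.1, 0, 0, 0, 0.05, 0, 0, 0, 0, 0],
)

```text
clock: 12.95
tcp_pos: [563.6, 134.4, 212.4]
tcp_rot: [0.641, 0.767, 0.001, 0.001]
wrist_force: [-6.7, -1.5, 7.9]
grip_width: 25.7
grip_force: 30.0
```

>>> servo_tool(
  targets=[0, 0, 0.1, 0, 0, 0, 0.05, 0, 0, 0, 0, 0],
)

```text
clock: 13.25
tcp_pos: [563.7, 134.4, 212.2]
tcp_rot: [0.641, 0.767, 0.001, 0.001]
wrist_force: [-16.4, -3.5, 23.2]
grip_width: 25.7
grip_force: 30.0
```

>>> servo_tool(
  targets=[0, -0.03, -0.1, 0, 0, 0, 0, 0],
)

```text
clock: 13.45
tcp_pos: [563.6, 134.4, 212.4]
tcp_rot: [0.641, 0.767, 0.001, 0.001]
wrist_force: [-6.9, -1.4, 11.6]
grip_width: 25.9
grip_force: 30.0
```

>>> servo_tool(
  targets=[0, 0, 0, 0, 0, 0, 0, 0, 0, 0, 0, 0, 0, 0, 0, 0, 0, 0, 0, 0, 0, 0, 0, 0, 0, 0, -0.8, 0, 0, 0, -0.9, 0, 0, 0, 0, 0],
  jaw=-1,
)

```text
clock: 14.35
tcp_pos: [564.5, 134.5, 247.9]
tcp_rot: [0.641, 0.767, 0.002, 0.002]
wrist_force: [0.5, 0.3, 0.4]
grip_width: 90.9
grip_force: 0.0
```

```bash
python3 st.py; python3 - <<'E'
from h import *
c,im=shot("wrist","w3"); cs,b=shot("side","s3")
h=proj(cs,(563.5,134.4,204)); print(h, proj(c,(563.5,134.4,237.8)),proj(c,(575.9,65.5,284)))
x,y=map(int,h); B=cv2.resize(b[y-60:y+40,x-50:x+60,::-1],None,fx=4,fy=4,interpolation=3)
A=im[:,150:490,::-1]; cv2.imwrite("pics/c3.png",np.hstack([A,B]))
E
```

```text
14.35 [564.46 134.5  247.88] yaw 100.25 [0.49 0.27 0.43] [-0.05 -0.09 -0.  ] 90.9 [ 0.15  0.06  1.51  0.    1.57 -0.03]
[276.77858725 217.3033569 ] [317.12157366 241.67952913] [317.62654508 421.32931947]
```

View pics/c3.png

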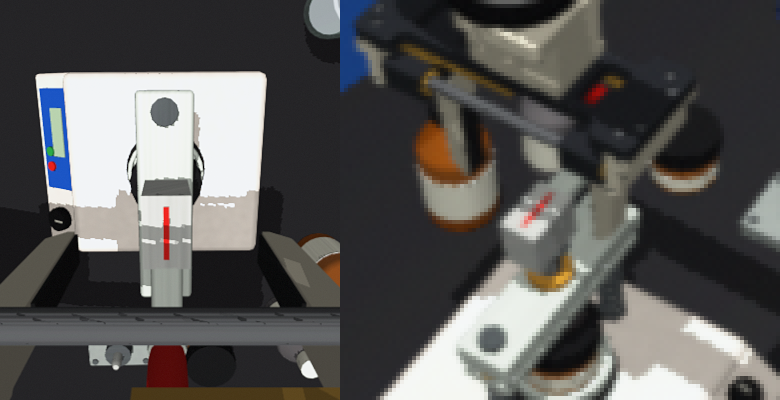

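The crank sits level and fully down on the shoulder ring. I'm moving to the grip, with a reading while the hand is empty.

>>> servo_tool(
  targets=[-0.9, -0.02, 0, 0, -0.9, -0.02, 0, 0, -0.9, 0, 0, 0, -0.8, 0, 0, 0, 0, 0, 0, 0, 0, 0, 0, 0, 0, 0, 0, 0],
)

```text
clock: 15.15
tcp_pos: [574.2, 65.8, 243.4]
tcp_rot: [0.641, 0.768, 0.0, -0.0]
wrist_force: [0.3, 0.4, -0.7]
grip_width: 93.0
grip_force: 0.0
```

```bash
python3 st.py
```

```text
15.15 [574.22  65.8  243.45] yaw 100.27 [ 0.25  0.41 -0.67] [-0.06 -0.1  -0.02] 93.0 [ 0.03  0.06  1.52  0.    1.56 -0.15]
```

>>> servo_tool(
  targets=[0, 0, 0, 0, 0, 0, 0, 0, 0, 0, 0, 0, 0, 0, 0, 0, 0, 0, 0, 0, 0, 0, 0, 0, 0, 0, 0, 0, 0, 0, 0, 0, 0, 0, 0, 0, 0, 0, 0, 0, 0, 0, 0, 0, 0, 0, 0, 0],
  jaw=1,
)

```text
clock: 16.35
tcp_pos: [574.4, 65.2, 243.7]
tcp_rot: [0.641, 0.767, 0.0, 0.0]
wrist_force: [-0.6, -1.4, 0.0]
grip_width: 21.6
grip_force: 30.0
```

```bash
python3 st.py
```

```text
16.35 [574.42  65.18 243.65] yaw 100.24 [-0.59 -1.35  0.01] [-0.06 -0.13 -0.03] 21.6 [ 0.02  0.06  1.52  0.    1.56 -0.15]
```

```bash
cat > arc.py <<'E'
from h import *
import sys
# rows from current commanded pose (approx measured) round the screw axis, tool frame
def arc(p0,n,step=5,C=(563.2,134.4),z0=243.65,phi0=None,rad=70):
    s=r.read_state(); M=R.from_quat(s['tcp_rot']).as_matrix()
    q=M.T@(np.array([*p0,0])-np.array([*C,0])); ph=np.arctan2(q[1],q[0])
    pos=q[:2].copy(); out=[]
    for i in range(n):
        ph+=np.radians(step); g=rad*np.array([np.cos(ph),np.sin(ph)])
        d=np.round((g-pos)/20,2); pos+=d*20; out+= [float(d[0]),float(d[1]),round(24*step/360/20,3),0]
    return np.degrees(ph)%360,out
if __name__=="__main__":
    s=r.read_state(); p=s['tcp_pos'][:2]
    e,o=arc(p,68)
    for k in range(0,68,4): print(5*k, o[4*k:4*k+16])
E
python3 arc.py
```

```text
0 [0.03, -0.3, 0.017, 0, 0.04, -0.31, 0.017, 0, 0.07, -0.29, 0.017, 0, 0.1, -0.29, 0.017, 0]
20 [0.12, -0.28, 0.017, 0, 0.15, -0.27, 0.017, 0, 0.17, -0.26, 0.017, 0, 0.19, -0.23, 0.017, 0]
40 [0.21, -0.23, 0.017, 0, 0.23, -0.2, 0.017, 0, 0.24, -0.18, 0.017, 0, 0.26, -0.16, 0.017, 0]
60 [0.27, -0.13, 0.017, 0, 0.29, -0.12, 0.017, 0, 0.29, -0.08, 0.017, 0, 0.3, -0.06, 0.017, 0]
80 [0.3, -0.04, 0.017, 0, 0.31, -0.01, 0.017, 0, 0.3, 0.02, 0.017, 0, 0.31, 0.05, 0.017, 0]
100 [0.29, 0.07, 0.017, 0, 0.29, 0.1, 0.017, 0, 0.28, 0.12, 0.017, 0, 0.27, 0.14, 0.017, 0]
120 [0.26, 0.17, 0.017, 0, 0.23, 0.19, 0.017, 0, 0.23, 0.21, 0.017, 0, 0.2, 0.23, 0.017, 0]
140 [0.18, 0.25, 0.017, 0, 0.16, 0.26, 0.017, 0, 0.13, 0.27, 0.017, 0, 0.12, 0.29, 0.017, 0]
160 [0.08, 0.29, 0.017, 0, 0.06, 0.3, 0.017, 0, 0.04, 0.3, 0.017, 0, 0.01, 0.31, 0.017, 0]
180 [-0.02, 0.3, 0.017, 0, -0.05, 0.3, 0.017, 0, -0.07, 0.3, 0.017, 0, -0.1, 0.29, 0.017, 0]
200 [-0.12, 0.28, 0.017, 0, -0.15, 0.27, 0.017, 0, -0.16, 0.25, 0.017, 0, -0.19, 0.24, 0.017, 0]
220 [-0.21, 0.22, 0.017, 0, -0.23, 0.21, 0.017, 0, -0.25, 0.18, 0.017, 0, -0.26, 0.16, 0.017, 0]
240 [-0.27, 0.13, 0.017, 0, -0.29, 0.11, 0.017, 0, -0.29, 0.09, 0.017, 0, -0.3, 0.06, 0.017, 0]
260 [-0.3, 0.04, 0.017, 0, -0.31, 0.0, 0.017, 0, -0.3, -0.02, 0.017, 0, -0.3, -0.04, 0.017, 0]
280 [-0.3, -0.07, 0.017, 0, -0.29, -0.1, 0.017, 0, -0.28, -0.12, 0.017, 0, -0.27, -0.15, 0.017, 0]
300 [-0.25, -0.17, 0.017, 0, -0.24, -0.19, 0.017, 0, -0.22, -0.21, 0.017, 0, -0.21, -0.23, 0.017, 0]
320 [-0.18, -0.24, 0.017, 0, -0.16, -0.26, 0.017, 0, -0.13, -0.28, 0.017, 0, -0.11, -0.28, 0.017, 0]
```

>>> servo_tool(
  targets=[0.03, -0.3, 0.017, 0, 0.04, -0.31, 0.017, 0, 0.07, -0.29, 0.017, 0, 0.1, -0.29, 0.017, 0],
)

```text
clock: 16.75
tcp_pos: [549.9, 65.6, 242.7]
tcp_rot: [0.641, 0.767, 0.0, 0.001]
wrist_force: [2.9, -0.1, 1.6]
grip_width: 21.2
grip_force: 30.0
```

```bash
cat > tan.py <<'E'
from h import *
import sys
np.set_printoptions(precision=2,suppress=True)
C=np.array([563.2,134.4]); s=r.read_state(); p=s['tcp_pos'][:2]-C; f=s['wrist_force']; rr=np.linalg.norm(p); e=p/rr; cw=np.array([e[1],-e[0]])
ang=np.degrees(np.arctan2(p[1],p[0])); a0=np.degrees(np.arctan2(-69.2,11.2))
print("t",round(s['clock'],2),"turned",round((a0-ang)%360,1),"rad",round(rr,2),"z",round(s['tcp_pos'][2],1),"push cw",round(-f[:2]@cw,2),"radial",round(f[:2]@e,2),"fz",round(f[2],2),"g",round(s['grip_force'],1),round(s['grip_width'],1),s['ft_torque'])
E
python3 tan.py
```

```text
t 16.75 turned 20.1 rad 70.05 z 242.7 push cw 2.85 radial -0.41 fz 1.63 g 30.0 21.2 [-0.01 -0.8  -0.03]
```

Free turning works cleanly. I'll go on to 80°, before any contact is possible.

>>> servo_tool(
  targets=[0.12, -0.28, 0.017, 0, 0.15, -0.27, 0.017, 0, 0.17, -0.26, 0.017, 0, 0.19, -0.23, 0.017, 0, 0.21, -0.23, 0.017, 0, 0.23, -0.2, 0.017, 0, 0.24, -0.18, 0.017, 0, 0.26, -0.16, 0.017, 0],
)

```text
clock: 17.55
tcp_pos: [508.3, 90.2, 239.8]
tcp_rot: [0.641, 0.767, -0.0, 0.0]
wrist_force: [0.9, -2.6, 4.9]
grip_width: 21.9
grip_force: 30.0
```

```bash
python3 tan.py
```

```text
t 17.55 turned 60.3 rad 70.48 z 239.8 push cw 2.62 radial 0.96 fz 4.86 g 30.0 21.9 [-0.57 -0.44  0.02]
```

>>> servo_tool(
  targets=[0.27, -0.13, 0.017, 0, 0.29, -0.12, 0.017, 0, 0.29, -0.08, 0.017, 0, 0.3, -0.06, 0.017, 0],
)

```text
clock: 17.95
tcp_pos: [496.4, 111.5, 238.4]
tcp_rot: [0.641, 0.767, -0.0, -0.0]
wrist_force: [-0.4, -3.6, 6.7]
grip_width: 21.6
grip_force: 30.0
```

```bash
python3 tan.py
```

```text
t 17.95 turned 80.3 rad 70.65 z 238.4 push cw 3.25 radial 1.54 fz 6.71 g 30.0 21.6 [-0.66 -0.21 -0.02]
```

>>> servo_tool(
  targets=[0.3, -0.04, 0.017, 0, 0.31, -0.01, 0.017, 0],
)

```text
clock: 18.15
tcp_pos: [493.3, 123.4, 237.7]
tcp_rot: [0.641, 0.767, -0.0, -0.0]
wrist_force: [-0.4, -2.7, 5.8]
grip_width: 21.6
grip_force: 30.0
```

```bash
python3 tan.py
```

```text
t 18.15 turned 90.3 rad 70.8 z 237.7 push cw 2.65 radial 0.77 fz 5.79 g 30.0 21.6 [-0.61 -0.3  -0.02]
```

>>> servo_tool(
  targets=[0.3, 0.02, 0.017, 0, 0.31, 0.05, 0.017, 0],
)

```text
clock: 18.35
tcp_pos: [492.3, 135.7, 237.0]
tcp_rot: [0.641, 0.767, -0.001, -0.0]
wrist_force: [-1.3, -3.6, 6.7]
grip_width: 21.5
grip_force: 30.0
```

```bash
python3 tan.py
```

```text
t 18.35 turned 100.3 rad 70.88 z 237.0 push cw 3.65 radial 1.25 fz 6.74 g 30.0 21.5 [-0.63 -0.17  0.02]
```

>>> servo_tool(
  targets=[0.29, 0.07, 0.015, 0, 0.29, 0.1, 0.015, 0],
)

```text
clock: 18.55
tcp_pos: [493.6, 147.8, 236.3]
tcp_rot: [0.641, 0.768, -0.001, -0.0]
wrist_force: [-1.7, -3.1, 6.2]
grip_width: 21.3
grip_force: 30.0
```

```bash
python3 tan.py
```

```text
t 18.55 turned 110.1 rad 70.93 z 236.3 push cw 3.38 radial 1.04 fz 6.22 g 30.0 21.3 [-0.66 -0.11  0.03]
```

>>> servo_tool(
  targets=[0.28, 0.12, 0.015, 0, 0.27, 0.14, 0.015, 0],
)

```text
clock: 18.75
tcp_pos: [496.8, 159.6, 235.6]
tcp_rot: [0.641, 0.768, -0.001, -0.0]
wrist_force: [-0.6, -3.3, 4.9]
grip_width: 21.4
grip_force: 30.0
```

```bash
python3 tan.py
```

```text
t 18.75 turned 120.0 rad 71.01 z 235.6 push cw 3.34 radial -0.57 fz 4.89 g 30.0 21.4 [-0.76 -0.22 -0.03]
```

>>> servo_tool(
  targets=[0.26, 0.17, 0.015, 0, 0.23, 0.19, 0.015, 0],
)

```text
clock: 18.95
tcp_pos: [502.1, 170.5, 235.0]
tcp_rot: [0.641, 0.768, -0.001, -0.0]
wrist_force: [-1.2, -2.0, 6.1]
grip_width: 21.5
grip_force: 30.0
```

```bash
python3 tan.py
```

```text
t 18.95 turned 129.8 rad 71.02 z 235.0 push cw 2.29 radial 0.01 fz 6.09 g 30.0 21.5 [-0.69 -0.05 -0.01]
```

>>> servo_tool(
  targets=[0.23, 0.21, 0.015, 0, 0.2, 0.23, 0.015, 0],
)

```text
clock: 19.15
tcp_pos: [509.2, 180.5, 234.3]
tcp_rot: [0.641, 0.768, -0.001, -0.0]
wrist_force: [-1.2, -2.2, 5.4]
grip_width: 21.4
grip_force: 30.0
```

```bash
python3 tan.py
```

```text
t 19.15 turned 139.7 rad 71.03 z 234.3 push cw 2.47 radial -0.54 fz 5.43 g 30.0 21.4 [-0.73 -0.02  0.03]
```

>>> servo_tool(
  targets=[0.18, 0.25, 0.015, 0, 0.16, 0.26, 0.015, 0],
)

```text
clock: 19.35
tcp_pos: [517.9, 189.1, 233.7]
tcp_rot: [0.641, 0.768, -0.001, -0.001]
wrist_force: [-1.5, -1.5, 4.7]
grip_width: 21.6
grip_force: 30.0
```

```bash
python3 tan.py
```

```text
t 19.35 turned 149.5 rad 71.0 z 233.7 push cw 2.12 radial -0.26 fz 4.66 g 30.0 21.6 [-0.77  0.13 -0.05]
```

>>> servo_tool(
  targets=[0.13, 0.27, 0.015, 0, 0.12, 0.29, 0.015, 0],
)

```text
clock: 19.55
tcp_pos: [527.9, 196.0, 232.9]
tcp_rot: [0.641, 0.768, -0.001, -0.001]
wrist_force: [-2.2, -2.3, 4.3]
grip_width: 22.0
grip_force: 30.0
```

```bash
python3 tan.py
```

```text
t 19.55 turned 159.4 rad 70.97 z 232.9 push cw 3.02 radial -0.9 fz 4.3 g 30.0 22.0 [-0.74  0.2  -0.02]
```

>>> servo_tool(
  targets=[0.08, 0.29, 0.015, 0, 0.06, 0.3, 0.015, 0],
)

```text
clock: 19.75
tcp_pos: [538.9, 201.0, 232.3]
tcp_rot: [0.641, 0.768, -0.001, -0.001]
wrist_force: [-2.8, -0.8, 5.5]
grip_width: 21.5
grip_force: 30.0
```

```bash
python3 tan.py
```

```text
t 19.75 turned 169.2 rad 70.85 z 232.3 push cw 2.89 radial 0.17 fz 5.48 g 30.0 21.5 [-0.54  0.4   0.01]
```

>>> servo_tool(
  targets=[0.04, 0.3, 0.015, 0, 0.01, 0.31, 0.015, 0],
)

```text
clock: 19.95
tcp_pos: [550.7, 204.1, 231.6]
tcp_rot: [0.641, 0.768, -0.001, -0.001]
wrist_force: [-3.4, -1.9, 4.9]
grip_width: 21.5
grip_force: 30.0
```

```bash
python3 tan.py
```

```text
t 19.95 turned 179.0 rad 70.81 z 231.6 push cw 3.72 radial -1.27 fz 4.87 g 30.0 21.5 [-0.61  0.43 -0.02]
```

>>> servo_tool(
  targets=[-0.02, 0.3, 0.015, 0, -0.05, 0.3, 0.015, 0],
)

```text
clock: 20.15
tcp_pos: [562.7, 205.0, 231.0]
tcp_rot: [0.641, 0.768, -0.001, -0.001]
wrist_force: [-3.0, -0.6, 4.5]
grip_width: 21.5
grip_force: 30.0
```

```bash
python3 tan.py
```

```text
t 20.15 turned 188.8 rad 70.63 z 231.0 push cw 3.03 radial -0.62 fz 4.52 g 30.0 21.5 [-0.41  0.48  0.02]
```

>>> servo_tool(
  targets=[-0.07, 0.3, 0.015, 0, -0.1, 0.29, 0.015, 0],
)

```text
clock: 20.35
tcp_pos: [574.9, 203.9, 230.4]
tcp_rot: [0.641, 0.768, -0.001, -0.001]
wrist_force: [-2.8, 0.2, 5.0]
grip_width: 21.1
grip_force: 30.0
```

```bash
python3 tan.py
```

```text
t 20.35 turned 198.7 rad 70.51 z 230.4 push cw 2.81 radial -0.23 fz 5.02 g 30.0 21.1 [-0.24  0.59 -0.01]
```

>>> servo_tool(
  targets=[-0.12, 0.28, 0.015, 0, -0.15, 0.27, 0.015, 0],
)

```text
clock: 20.55
tcp_pos: [586.6, 200.8, 229.8]
tcp_rot: [0.641, 0.768, -0.001, -0.001]
wrist_force: [-4.6, 2.1, 5.9]
grip_width: 21.5
grip_force: 30.0
```

```bash
python3 tan.py
```

```text
t 20.55 turned 208.6 rad 70.4 z 229.8 push cw 5.01 radial 0.41 fz 5.89 g 30.0 21.5 [-0.02  0.71 -0.01]
```

>>> servo_tool(
  targets=[-0.16, 0.25, 0.015, 0, -0.19, 0.24, 0.015, 0],
)

```text
clock: 20.75
tcp_pos: [597.3, 195.9, 229.4]
tcp_rot: [0.641, 0.768, -0.001, -0.002]
wrist_force: [-5.0, 2.6, 6.7]
grip_width: 21.3
grip_force: 30.0
```

```bash
python3 tan.py
```

```text
t 20.75 turned 218.2 rad 70.36 z 229.4 push cw 5.68 radial -0.17 fz 6.67 g 30.0 21.3 [ 0.17  0.98 -0.01]
```

Contact began at about 205°, and the push is rising. Small strokes from here.

>>> servo_tool(
  targets=[-0.1, 0.11, 0.008, 0],
)

```text
clock: 20.85
tcp_pos: [600.0, 194.3, 229.3]
tcp_rot: [0.641, 0.768, -0.001, -0.002]
wrist_force: [-5.5, 2.8, 7.5]
grip_width: 21.5
grip_force: 30.0
```

```bash
python3 tan.py
```

```text
t 20.85 turned 220.7 rad 70.3 z 229.3 push cw 6.18 radial -0.47 fz 7.48 g 30.0 21.5 [0.28 1.02 0.  ]
```

>>> servo_tool(
  targets=[-0.1, 0.11, 0.008, 0],
)

```text
clock: 20.95
tcp_pos: [602.2, 192.9, 229.1]
tcp_rot: [0.641, 0.768, -0.001, -0.002]
wrist_force: [-5.6, 3.0, 7.9]
grip_width: 21.4
grip_force: 30.0
```

```bash
python3 tan.py
```

```text
t 20.95 turned 222.9 rad 70.31 z 229.1 push cw 6.33 radial -0.62 fz 7.9 g 30.0 21.4 [0.23 1.15 0.01]
```

>>> servo_tool(
  targets=[-0.11, 0.1, 0.008, 0],
)

```text
clock: 21.05
tcp_pos: [604.4, 191.3, 229.0]
tcp_rot: [0.641, 0.768, -0.001, -0.002]
wrist_force: [-4.3, 2.7, 7.5]
grip_width: 21.3
grip_force: 30.0
```

```bash
python3 tan.py
```

```text
t 21.05 turned 225.1 rad 70.26 z 229.0 push cw 5.11 radial -0.34 fz 7.45 g 30.0 21.3 [ 0.45  1.18 -0.04]
```

>>> servo_tool(
  targets=[-0.11, 0.1, 0.008, 0],
)

```text
clock: 21.15
tcp_pos: [606.7, 189.6, 228.9]
tcp_rot: [0.641, 0.768, -0.001, -0.002]
wrist_force: [-5.1, 3.7, 6.6]
grip_width: 21.8
grip_force: 30.0
```

```bash
python3 tan.py
```

```text
t 21.15 turned 227.4 rad 70.28 z 228.9 push cw 6.25 radial -0.26 fz 6.63 g 30.0 21.8 [ 0.41  1.34 -0.02]
```

>>> servo_tool(
  targets=[0, 0, 0, 0, 0, 0, 0, 0, 0, 0, 0, 0],
)

```text
clock: 21.45
tcp_pos: [606.8, 189.5, 228.9]
tcp_rot: [0.641, 0.768, -0.0, -0.002]
wrist_force: [-4.1, 3.0, 7.3]
grip_width: 21.5
grip_force: 30.0
```

```bash
python3 tan.py
```

```text
t 21.45 turned 227.6 rad 70.28 z 228.9 push cw 5.1 radial -0.18 fz 7.26 g 30.0 21.5 [ 0.28  1.04 -0.01]
```

>>> servo_tool(
  targets=[-0.12, 0.09, 0.008, 0],
)

```text
clock: 21.55
tcp_pos: [608.8, 187.9, 228.9]
tcp_rot: [0.64, 0.768, -0.0, -0.002]
wrist_force: [-5.4, 4.1, 7.6]
grip_width: 21.3
grip_force: 30.0
```

```bash
python3 tan.py
```

```text
t 21.55 turned 229.6 rad 70.25 z 228.9 push cw 6.78 radial -0.36 fz 7.65 g 30.0 21.3 [ 0.58  1.31 -0.04]
```

>>> servo_tool(
  targets=[-0.12, 0.09, 0.008, 0],
)

```text
clock: 21.65
tcp_pos: [611.0, 185.9, 228.7]
tcp_rot: [0.64, 0.768, -0.0, -0.002]
wrist_force: [-5.6, 5.4, 7.9]
grip_width: 21.6
grip_force: 30.0
```

```bash
python3 tan.py
```

```text
t 21.65 turned 232.1 rad 70.24 z 228.7 push cw 7.77 radial 0.19 fz 7.91 g 30.0 21.6 [ 0.59  1.43 -0.  ]
```

>>> servo_tool(
  targets=[0, 0, 0, 0, 0, 0, 0, 0, 0, 0, 0, 0],
)

```text
clock: 21.95
tcp_pos: [611.2, 185.6, 228.7]
tcp_rot: [0.641, 0.768, -0.0, -0.002]
wrist_force: [-3.5, 3.9, 7.7]
grip_width: 21.6
grip_force: 30.0
```

```bash
python3 tan.py
```

```text
t 21.95 turned 232.3 rad 70.22 z 228.7 push cw 5.2 radial 0.42 fz 7.72 g 30.0 21.6 [ 0.5   1.14 -0.  ]
```

The push is 7–8 N while moving, which is firm. I'm releasing the grip, rising and moving over the hub (turned about 233°, crank yaw about 47°).

>>> servo_tool(
  targets=[0, 0, 0, 0, 0, 0, 0, 0, 0, 0, 0, 0, 0, 0, 0, 0, 0, 0, 0, 0, 0, 0, 0, 0, 0, 0, -1, 0, 0, 0, -1, 0, 0, 0, -1, 0],
  jaw=-1,
)

```text
clock: 22.85
tcp_pos: [613.0, 183.7, 289.2]
tcp_rot: [0.641, 0.767, -0.0, -0.0]
wrist_force: [0.1, 0.1, 0.5]
grip_width: 88.6
grip_force: 0.0
```

>>> servo_tool(
  targets=[-0.7, -0.94, 0, 0, -0.7, -0.94, 0, 0, -0.7, -0.94, 0, 0, 0, 0, 0, 1, 0, 0, 0, 1, 0, 0, 0, 1, 0, 0, 0, 1, 0, 0, 0, 1, 0, 0, 0, 1, 0, 0, 0, 1, 0, 0, 0, 1, 0, 0, 0, 1],
)

```text
clock: 24.05
tcp_pos: [565.1, 132.4, 288.8]
tcp_rot: [0.887, 0.462, 0.0, 0.0]
wrist_force: [0.5, 0.5, 0.2]
grip_width: 93.2
grip_force: 0.0
```

>>> servo_tool(
  targets=[0, 0, 0, 1, 0, 0, 0, 0.65, 0, 0, 0, 0, 0, 0, 0, 0],
)

```text
clock: 24.45
tcp_pos: [565.1, 132.4, 288.8]
tcp_rot: [0.917, 0.4, 0.0, 0.0]
wrist_force: [-0.7, -0.5, -0.3]
grip_width: 93.0
grip_force: 0.0
```

```bash
python3 st.py; python3 - <<'E'
from h import *
c,im=shot("wrist","w4"); print(proj(c,(562.8,134.6,222.3)),proj(c,(562.8+26*np.cos(np.radians(227.2)),134.6+26*np.sin(np.radians(227.2)),222.3)),proj(c,(610.3,185.9,268)))
E
```

```text
24.45 [565.08 132.37 288.76] yaw 47.1 [-0.68 -0.52 -0.31] [-0.03  0.02  0.03] 93.0 [0.14 0.06 1.44 0.   1.64 0.89]
[314.71307475 207.10889403] [314.89820897 242.07858515] [313.30900432 104.92409285]
```

View pics/w4.png

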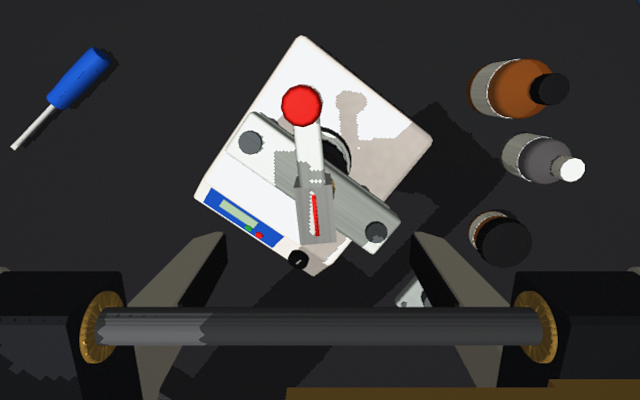

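```bash
python3 - <<'E'
from h import *
np.set_printoptions(precision=2,suppress=True)
c=cam("wrist"); im=cv2.imread("pics/w4.png"); h=cv2.cvtColor(im,cv2.COLOR_BGR2HSV)
m=(((h[...,0]<6)|(h[...,0]>174))&(h[...,1]>150)&(h[...,2]>90)).astype(np.uint8)
k,l,st,ce=cv2.connectedComponentsWithStats(m)
for i in range(1,k):
    if st[i,4]>40: print(st[i],ce[i])
ys,xs=np.where(m[185:245,300:330]); ys=ys+185; xs=xs+300
b=np.polyfit(ys,xs,1); p=[onz(c,np.polyval(b,y),y,222.3) for y in (195,237)]
d=p[0]-p[1]; print("line yaw",np.degrees(np.arctan2(d[1],d[0])),p)
i=[j for j in range(1,k) if st[j,4]>500][0]; g=onz(c,*ce[i],268); print("grip",g,np.degrees(np.arctan2(g[1]-134.6,g[0]-562.8)),np.hypot(g[1]-134.6,g[0]-562.8))
E
```

```text
[ 281   85   41   42 1293] [300.95 105.44]
[312 195   7  41 155] [315.06 214.59]
line yaw 52.17209926738751 [array([567.92, 141.65, 222.3 ]), array([548.96, 117.24, 222.3 ])]
grip [605.51 189.98 268.  ] 52.361103867294574 69.93984296778531
```

>>> servo_tool(
  targets=[0, 0, 0, -1, 0, 0, 0, -0.04, 0.02, -0.16, 0, 0, 0, 0, 1, 0, 0, 0, 1, 0, 0, 0, 1, 0, 0, 0, 1, 0, 0, 0, 0.5, 0, 0, 0, 0, 0, 0, 0, 0, 0],
)

```text
clock: 25.5
tcp_pos: [563.0, 134.8, 199.5]
tcp_rot: [0.898, 0.44, 0.0, 0.0]
wrist_force: [1.1, 0.8, 0.2]
grip_width: 93.1
grip_force: 0.0
```

```bash
python3 st.py
```

```text
25.5 [563.02 134.8  199.47] yaw 52.17 [1.11 0.77 0.21] [-0.06 -0.03  0.03] 93.1 [0.15 0.08 1.57 0.   1.48 0.81]
```

>>> servo_tool(
  targets=[0, 0, 0, 0, 0, 0, 0, 0, 0, 0, 0, 0, 0, 0, 0, 0, 0, 0, 0, 0, 0, 0, 0, 0, 0, 0, 0, 0, 0, 0, 0, 0, 0, 0, 0, 0, 0, 0, 0, 0, 0, 0, 0, 0],
  jaw=1,
)

```text
clock: 26.6
tcp_pos: [563.2, 134.4, 198.8]
tcp_rot: [0.898, 0.44, 0.0, 0.0]
wrist_force: [4.0, -1.7, -1.2]
grip_width: 25.6
grip_force: 30.0
```

```bash
python3 st.py
```

```text
26.6 [563.19 134.36 198.77] yaw 52.18 [ 3.96 -1.67 -1.25] [-0.44 -0.63  0.  ] 25.6 [ 0.15  0.08  1.58 -0.    1.48  0.81]
```

>>> servo_tool(
  targets=[0, 0, -0.2, 0, 0, 0, -0.3, 0, 0, 0, -0.4, 0, 0, 0, -0.5, 0, 0, 0, -0.5, 0, 0, 0, -0.5, 0, 0, 0, 0, 0],
)

```text
clock: 27.3
tcp_pos: [563.6, 135.0, 249.0]
tcp_rot: [0.898, 0.44, 0.001, 0.0]
wrist_force: [0.6, -0.4, -3.6]
grip_width: 25.7
grip_force: 30.0
```

```bash
python3 st.py
```

```text
27.3 [563.59 134.98 249.01] yaw 52.21 [ 0.58 -0.39 -3.65] [-0.02 -0.04  0.04] 25.7 [0.15 0.06 1.51 0.   1.57 0.81]
```

>>> servo_tool(
  targets=[-0.96, 0.65, 0, 0, -0.96, 0.65, 0, 0, -0.96, 0.65, 0, 0, -0.96, 0.65, 0, 0, -0.96, 0.65, 0, 0, -0.96, 0.65, 0, 0, -0.96, 0.65, 0, 0, -0.96, 0.65, 0, 0, -0.96, 0.65, 0, 0, -0.96, 0.65, 0, 0, -0.96, 0.65, 0, 0, 0, 0, 0, 0],
)

```text
clock: 28.5
tcp_pos: [545.8, -122.3, 246.3]
tcp_rot: [0.899, 0.439, -0.0, 0.0]
wrist_force: [-0.6, 0.6, -3.1]
grip_width: 26.0
grip_force: 30.0
```

>>> servo_tool(
  targets=[0, 0, 1, 0, 0, 0, 1, 0, 0, 0, 1, 0, 0, 0, 1, 0, 0, 0, 1, 0, 0, 0, 1, 0, 0, 0, 1, 0, 0, 0, 0.6, 0, 0, 0, 0, 0, 0, 0, 0, 0],
)

```text
clock: 29.5
tcp_pos: [546.5, -119.6, 95.2]
tcp_rot: [0.898, 0.44, 0.0, 0.0]
wrist_force: [0.5, 0.9, -1.5]
grip_width: 25.5
grip_force: 30.0
```

```bash
python3 st.py
```

```text
29.5 [ 546.54 -119.64   95.16] yaw 52.21 [ 0.49  0.88 -1.46] [-0.07 -0.07  0.02] 25.5 [-0.31  0.11  1.74  0.    1.29  0.35]
```

>>> servo_tool(
  targets=[-0.01, 0.07, 0.5, 0, 0, 0, 0.5, 0, 0, 0, 0.3, 0, 0, 0, 0, 0, 0, 0, 0, 0],
)

```text
clock: 30.0
tcp_pos: [547.1, -120.8, 68.4]
tcp_rot: [0.898, 0.44, -0.0, -0.0]
wrist_force: [-0.2, -0.4, -2.4]
grip_width: 25.3
grip_force: 30.0
```

```bash
python3 st.py
```

```text
30.0 [ 547.06 -120.82   68.4 ] yaw 52.19 [-0.24 -0.4  -2.35] [-0.06 -0.01 -0.  ] 25.3 [-0.31  0.15  1.75  0.    1.24  0.35]
```

>>> servo_tool(
  targets=[0, 0, 0.15, 0, 0, 0, 0.15, 0, 0, 0, 0, 0],
)

```text
clock: 30.3
tcp_pos: [547.1, -120.8, 62.3]
tcp_rot: [0.898, 0.44, -0.0, -0.0]
wrist_force: [0.1, 0.8, -2.5]
grip_width: 26.0
grip_force: 30.0
```

>>> servo_tool(
  targets=[0, 0, 0.15, 0, 0, 0, 0.15, 0, 0, 0, 0, 0],
)

```text
clock: 30.6
tcp_pos: [546.8, -120.7, 56.0]
tcp_rot: [0.898, 0.44, -0.0, -0.0]
wrist_force: [-0.0, -0.2, -3.7]
grip_width: 26.1
grip_force: 30.0
```

>>> servo_tool(
  targets=[0, 0, 0.15, 0, 0, 0, 0.15, 0, 0, 0, 0.1, 0, 0, 0, 0, 0],
)

```text
clock: 31.0
tcp_pos: [546.9, -120.7, 48.2]
tcp_rot: [0.898, 0.44, -0.0, -0.0]
wrist_force: [-1.0, -0.5, -2.8]
grip_width: 25.9
grip_force: 30.0
```

>>> servo_tool(
  targets=[0, 0, 0.07, 0, 0, 0, 0.07, 0, 0, 0, 0, 0],
)

```text
clock: 31.3
tcp_pos: [547.2, -120.8, 45.7]
tcp_rot: [0.898, 0.44, -0.0, -0.0]
wrist_force: [-0.6, 0.4, -3.2]
grip_width: 25.4
grip_force: 30.0
```

>>> servo_tool(
  targets=[0, 0, 0.05, 0, 0, 0, 0.05, 0, 0, 0, 0, 0],
)

```text
clock: 31.6
tcp_pos: [547.2, -120.8, 43.7]
tcp_rot: [0.898, 0.44, -0.0, -0.0]
wrist_force: [-1.2, 0.3, -1.8]
grip_width: 25.7
grip_force: 30.0
```

>>> servo_tool(
  targets=[0, 0, 0.06, 0, 0, 0, 0, 0],
)

```text
clock: 31.8
tcp_pos: [547.4, -120.9, 42.8]
tcp_rot: [0.898, 0.44, 0.0, 0.0]
wrist_force: [-0.1, -0.4, -1.8]
grip_width: 25.5
grip_force: 30.0
```

>>> servo_tool(
  targets=[0, 0, 0.05, 0, 0, 0, 0, 0],
)

```text
clock: 32.0
tcp_pos: [547.5, -120.9, 42.8]
tcp_rot: [0.898, 0.44, 0.0, 0.0]
wrist_force: [-4.2, 1.7, 6.4]
grip_width: 25.4
grip_force: 30.0
```

Bottomed on the seat. Now I release, rise and check.

>>> servo_tool(
  targets=[0, 0, -0.05, 0, 0, 0, 0, 0, 0, 0, 0, 0, 0, 0, 0, 0, 0, 0, 0, 0, 0, 0, 0, 0, 0, 0, 0, 0, 0, 0, -0.5, 0, 0, 0, -1, 0, 0, 0, -1, 0, 0, 0, -1, 0, 0, 0, -1, 0],
  jaw=-1,
)

```text
clock: 33.2
tcp_pos: [547.4, -120.9, 134.4]
tcp_rot: [0.898, 0.44, 0.0, 0.0]
wrist_force: [-1.0, 0.3, 0.3]
grip_width: 93.2
grip_force: 0.0
```

>>> servo_tool(
  targets=[0, 0, -1, 0, 0, 0, -1, 0, 0, 0, -1, 0, 0, 0, -0.5, 0, 0, 0, 0, 0, 0, 0, 0, 0],
)

```text
clock: 33.8
tcp_pos: [547.1, -120.8, 202.2]
tcp_rot: [0.898, 0.44, -0.0, -0.0]
wrist_force: [-0.2, 0.0, -1.4]
grip_width: 92.8
grip_force: 0.0
```

```bash
python3 st.py; python3 - <<'E'
from h import *
np.set_printoptions(precision=1,suppress=True)
c,im=shot("wrist","w5"); cs,b=shot("side","s5")
h=cv2.cvtColor(np.ascontiguousarray(im[:,:,::-1]),cv2.COLOR_BGR2HSV)
m=(((h[...,0]<6)|(h[...,0]>174))&(h[...,1]>150)&(h[...,2]>90)).astype(np.uint8)
k,l,st,ce=cv2.connectedComponentsWithStats(m)
for i in range(1,k):
    if st[i,4]>40: print(st[i],ce[i],onz(c,*ce[i],114 if st[i,4]>500 else 68))
print(547.4+70*np.cos(.911),-120.8+70*np.sin(.911))
B=cv2.resize(b[160:235,300:390,::-1],None,fx=4,fy=4,interpolation=3)
A=im[:,100:500,::-1]; B=cv2.copyMakeBorder(B,0,400-B.shape[0],0,0,cv2.BORDER_CONSTANT); cv2.imwrite("pics/c5.png",np.hstack([A,B]))
E
```

```text
33.8 [ 547.1  -120.79  202.22] yaw 52.2 [-0.15  0.01 -1.36] [-0.02  0.02 -0.  ] 92.8 [-0.31  0.03  1.62 -0.    1.49  0.35]
[52 33 11 12 90] [56.9 38.8] [456.8  95.5  68. ]
[303  87  31  30 723] [318.  101.3] [589.2 -65.1 114. ]
[318 173   2  33  65] [318.5 188.8] [ 543.3 -124.9   68. ]
590.3069157305499 -65.49180365902821
```

View pics/c5.png

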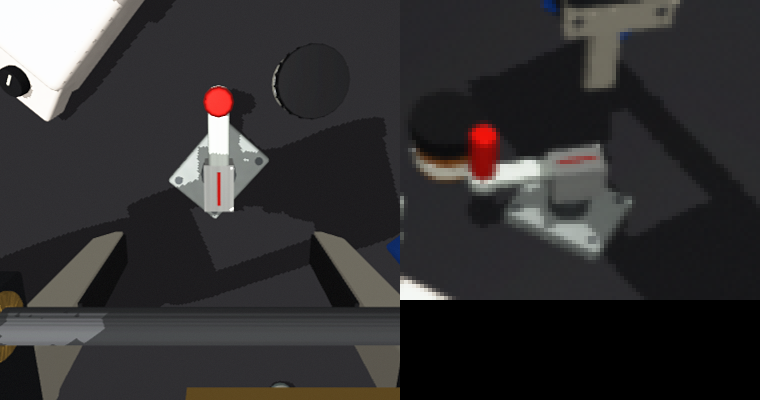

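The crank stands upright on its seat, with its grip within about 1 mm of the expected place. The hand is clear and touches nothing, so I'm handing in.

```bash
python3 -c "
from plant import r
print(r.hand_in())"
```

```text
the job is handed in; nothing more can be done
None
```

I handed the job in at about 34 s: the clamp was tightened to a push of about 7–8 N at the grip (within the 6–9 N firm range), and the crank is back upright and fully down on its parking pin; the hand-in gave no verdict.

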